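# Post a boxed ring through the spring flap of the drop bin

## Task

Post the small gift box that stands in the channel of the white deck into the drop bin: push the bin's self-closing flap open with one finger and, while that finger keeps it open, push the box along the channel with the other finger until it drops in; then back out so that the flap swings fully shut. Do not lift or grip the box, and do not use the box to shove the flap. Leave everything else where it stands.

Things in the scene. Friction and masses are not known exactly. Their poses are not given: they have to be found in the camera images.
- drop_bin: fixed drop bin with a white loading deck before it. Origin on the table below the deck's far edge (the sill), mid channel; its +x points along the channel into the bin, +y left, z up; sizes here and below are mm in this frame. Deck: x -160 to 0, y -90 to 125, top at z 60
- channel_mouth (a point): channel: on the deck's near edge, mid channel (-160, 0, 60). The channel runs straight along x, y -19 to 19, between two rails 4 mm thick, 8 mm tall; the left rail (y 19 to 23) ends at x -12. Left of it, y 23 to 61, the deck is free for a finger
- bin_floor (a point): bin: middle of its inner floor (72, 17, 5). Open above; inside x 0 to 145, y -65 to 100; clear walls 5 mm thick up to z 102. Its clear front wall (x -3 to 3, up to z 107) leaves an opening from y -28 to 67, open above, closed by the flap
- flap (a joint): angle of the flap, rad: 0 shut (in the plane x = 0 of the drop bin), grows as it swings into the bin (+x), up to 1.5. Its hinge is a vertical axis at x 0, y 63 of the drop bin. A spring shuts it again as soon as it is let go (0.10 N m when shut, 0.15 N m at 1.5 rad)
- flap_panel (a point): the flap: upright grey plastic panel, 4 mm thick. Origin on the hinge axis at deck height; its own -y runs along the panel from the hinge, panel from 2 to 86 mm; its z from 4 to 48 mm above the deck. Shut, it crosses the channel and also the free strip left of it (drop bin y 23 to 61), where a finger can push it
- flap_edge (a point): upper free corner of the flap, 86 mm from the hinge, 48 mm above the deck
- ring_box: the box to post: small cardboard gift box with a paper band, 38 mm long (its x, along the channel), 30 mm wide (its y), 30 mm tall, about 45 g, standing in the channel on the deck 65 to 110 mm before the flap; origin under its centre
- ring_box_center (a point): centre of the ring box, 15 mm above its underside
- tall_box: taller cardboard gift box, 34 x 34 mm and 42 mm tall, standing on the deck to the right of the channel; origin under its centre; leave alone
- bead_jar: small glass jar with metal cap, diameter 36 mm, 42 mm tall, on the left part of the deck; origin under its centre; leave alone
- bead_dish: white dish, diameter 76 mm, 22 mm tall, on the table right of the drop bin; origin under its centre; leave alone
- duck: toy duck about 50 mm wide, 72 mm tall, on the table; origin under its centre; leave alone
- spool: white thread spool, diameter 66 mm, 60 mm tall, on the table; origin under its centre; leave alone
- egg_cup: white cup, diameter 70 mm, 60 mm tall, on the table; origin under its centre; leave alone
- glue: white glue bottle, diameter 40 mm, 110 mm tall, on the table; origin under its centre; leave alone
- tweezers: steel tweezers 130 mm long, 5 mm thick, lying flat on the table; origin under their middle; leave alone
Not all that is in view belongs to the job. Leave any black or blue look-alike of the ring_box alone.

How it is judged:
On the way, in this order (a step that is already met when the one before it is completed fails the run):
1. a finger pushes the flap open, the ring box still before the sill (value of joint flap above 0.35 rad and contact force between the fingers and flap above 0.2 N and x of ring_box_center in the frame of drop_bin below 0 m), for 0.1 s.
2. the ring box's centre passes the sill while a finger still holds the flap open (value of joint flap above 0.35 rad and contact force between the fingers and flap above 0.2 N and x of ring_box_center in the frame of drop_bin above 0.005 m).
At the end, for the whole second after the job is handed in: The ring box lies at rest inside the bin (its centre between the bin's walls and lower than 50 mm above the table), the flap is shut to within 0.05 rad, and the bystanders are within 20 mm of where they stood (x of ring_box_center in the frame of drop_bin between 0.005 and 0.145 m and y of ring_box_center in the frame of drop_bin between -0.065 and 0.1 m and z of ring_box_center in the frame of drop_bin below 0.05 m and value of joint flap below 0.05 rad and linear speed of ring_box below 0.02 m/s and distance of each of tall_box, bead_jar, bead_dish, duck, spool, egg_cup, glue, tweezers from where it was at the start of the episode below 0.02 m); the robot touches nothing.
It fails at once if the ring box is lifted (centre more than 12 mm above its height on the deck) (height (world z) of ring_box_center above 0.087 m).
It fails at once if the ring box shoves the flap (more than 1.2 N between them) (contact force between ring_box and flap above 1.2 N).
It fails at once if a bystander is moved by more than 20 mm (distance of any of tall_box, bead_jar, bead_dish, duck, spool, egg_cup, glue, tweezers from where it was at the start of the episode above 0.02 m).
It also fails if it takes over 42 s, if anything falls off the work surface, if the arm or the gripper's body presses on something with over 40 N, if the wrist force passes 120 N, or if a joint passes its speed limit or range.

## Robot

A 6-joint arm with a two-finger parallel gripper is mounted at the origin on the work surface. World frame = base frame: x ahead of the robot, y to its left, z up, the work surface at z = 0. Lengths are in m, angles in rad, forces in N, time in s.
With the tool pointing down it reaches from about 0.3 to 0.775 m from the base axis. Payload 14.6 kg.
Tool frame: the origin (TCP) lies at the centre of the arm's flange, where the gripper is bolted on; the fingertips stand 199 mm ahead of it and the grasp point (between the pads) lies ctrl.tcp_to_grasp ahead of it (ctrl.tcp_to_grasp is the distance from the TCP to the grasp point, in m); z points along the fingers, y is the line along which they close (so a half turn about z gives the same grasp; the last joint's range is limited). The gripper opens to 94 mm and grips with 3 to 60 N. Pads are 16 mm wide; open, the fingers measure 119 mm over their backs; the gripper's body (75 mm by 177 mm) begins 78 mm behind the grasp point.
Start: joints at [1.072, 0.3, 1.521, -0, 1.321, -0.067], TCP at [0.23, 0.5, 0.405] pointing down, gripper open.
Joint ranges: [-3.03, 3.03], [-0.79, 2.21], [0.23, 2.52], [-1.04, 4.18], [0, 3.07], [-2.55, 2.55]. Speed limits (rad/s): [2.22, 2.22, 2.57, 3.14, 3.14, 3.14].

## Interface

Orientations are given as [roll, pitch, yaw] about the fixed x, y, z axes, in that order (R = Rz(yaw) Ry(pitch) Rx(roll)).
In Python, from station import ctrl gives the robot as it stands. The module is installed in compiled form; this text tells all that it offers.
- The arm moves only by the shell command python3 -m jog 'ROWS' [OPENING] [FORCE]. ROWS is JSON, a list of rows, each a list of 6 numbers: the shift along the tool's x, y, z in cm, then the turn, a rotation vector about the tool's x, y, z in rad. In form: [[tx, ty, tz, ax, ay, az], ...]. A call has 1 to 8 rows; each row is the pose to reach, as a shift and turn from the pose commanded when the call began, along the tool's axes at that moment; what a row does not reach only later rows make up. A row lasts 1/10 s, in which the tool goes at most 50 mm and 8.59 degrees, less where a joint would pass 70% of its speed; a pose out of reach is approached as far as the arm can. A call with a gripper value outside its range is refused whole. OPENING is the opening in per cent of the stroke, from 0 (shut) to 100 (fully open), set as the call begins (- or left out, the last holds). The fingers move at their own pace and stop on an object; FORCE is the grip in N (left out, the last holds). Time passes only in rows, so rows that repeat a pose let the fingers close. It gives the time, the measured TCP pose, the force, the opening and the grip force at its end, in the units of the state.
- ctrl.get_obs(): the state, without advancing time (a new reading comes with each control period).
- ctrl.camera(name): name is "side" or "top" or "wrist"; returns a dict with "img" (480x640x3 uint8, blue, green, red), "intrinsics" (3x3 intrinsics, pixels), "R" (3x3) and "t" (3): a world point X has camera coordinates R X + t. Camera axes: x right, y down, z forward; pixel columns grow to the right and rows downward; lengths in m; the calibration is good to about 2 mm. A picture is of the moment at which its call begins. There is no depth.
- ctrl.hand_in(): hands the job in; it is judged then, once.
The state is a dict: "time_s": time; "qpos": joint angles; "joint_vel": joint speeds; "tau": joint torques, N m; "ee_pos": TCP position; "eef_rot": TCP orientation; "force": force on the tool from outside, world axes, zero at the start; "moment": the same for the moment, N m; "grip_width": finger opening in m; "grip_force": force on a finger pad.
Only numpy, scipy, OpenCV 4.12 (cv2) and the standard library are available. Lean on these libraries where they do the work, as an engineer would, in place of code of your own. Each camera call takes 0.05 s, during which the arm holds its last target. There are 200 camera calls.

## Working session

There is one attempt and no reset: what is moved stays moved. The work goes in short steps, Python scripts to look and compute and a shell command to move; the robot and the scene stay as the last step left them, time stands still between calls to the robot, and variables do not carry over. Pictures are saved under pics/ and viewed, at most 10 in all, crops included, and the job is handed in when it is done.

```bash
mkdir -p pics; python3 - <<'E'
from station import ctrl
import cv2,numpy as np
o=ctrl.get_obs();print(o['time_s'],o['ee_pos'],o['eef_rot'],o['grip_width'],ctrl.tcp_to_grasp)
for n in('top','side'):
    c=ctrl.camera(n);cv2.imwrite(f'pics/{n}0.png',c['img']);np.savez(f'{n}0.npz',**c)
    print(n,c['intrinsics'].tolist(),np.round(c['R'],4).tolist(),c['t'])
E
```

```text
0.0 [0.23018692 0.49947428 0.40409874] [-3.14047854e+00 -6.30444830e-05  2.70974672e+00] 0.0937766091720811 0.1804
top [[446.3630435995485, 0.0, 321.63659673667104], [0.0, 446.3630435995485, 245.8751386271259], [0.0, 0.0, 1.0]] [[0.0084, -1.0, 0.0004], [-0.9777, -0.0083, -0.2098], [0.2098, 0.0014, -0.9777]] [-0.01719109  0.54037454  1.20986713]
side [[581.6886887147581, 0.0, 325.9579887431059], [0.0, 581.6886887147581, 233.55382583261442], [0.0, 0.0, 1.0]] [[0.8668, -0.4984, -0.0168], [-0.3741, -0.6276, -0.6828], [0.3297, 0.5981, -0.7304]] [-0.44983379  0.255314    1.34474973]
```

View pics/top0.png

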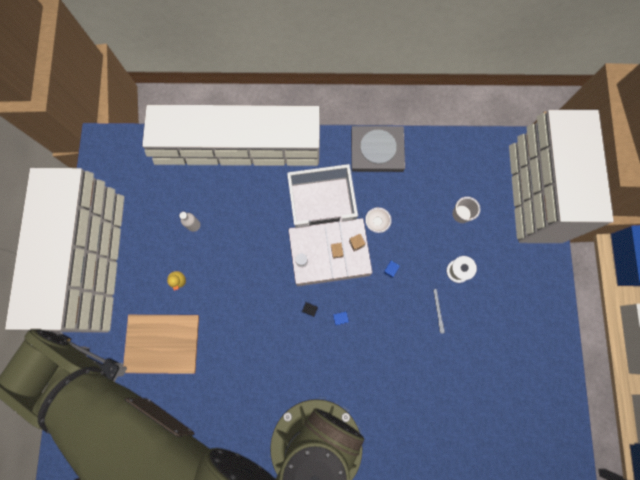

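View pics/side0.png

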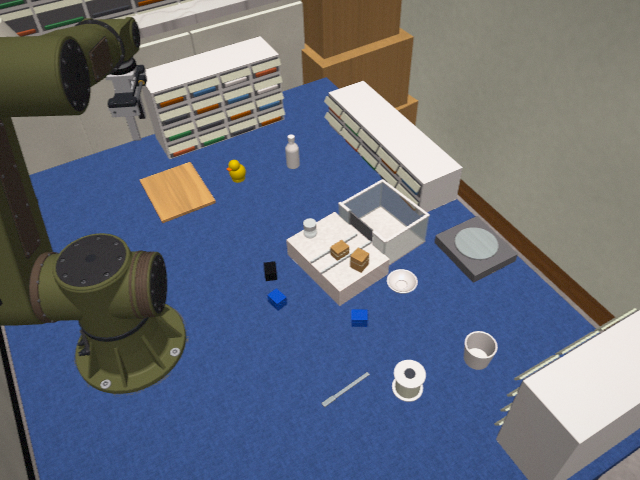

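The deck is in the middle of the table. Candidates in the top view: brown box at (337,250) in the channel, brown box at (357,242) right of it (tall_box), black box at (310,309), and blue boxes at (341,318) and (392,269). By the description, the ring box is the one at (337,250). I'll check this in a close crop.

```bash
python3 - <<'E'
import cv2,numpy as np
a=cv2.imread('pics/top0.png')[155:295,280:390];b=cv2.imread('pics/side0.png')[180:305,280:435]
a=cv2.resize(a,None,fx=4,fy=4,interpolation=cv2.INTER_CUBIC)
b=cv2.resize(b,None,fx=5,fy=4.48,interpolation=cv2.INTER_CUBIC)
cv2.imwrite('pics/ca.png',a);cv2.imwrite('pics/cb.png',cv2.resize(cv2.imread('pics/side0.png')[180:305,280:435],None,fx=4.8,fy=4.8,interpolation=cv2.INTER_CUBIC))
E
```

```text
(no output)
```

View pics/ca.png

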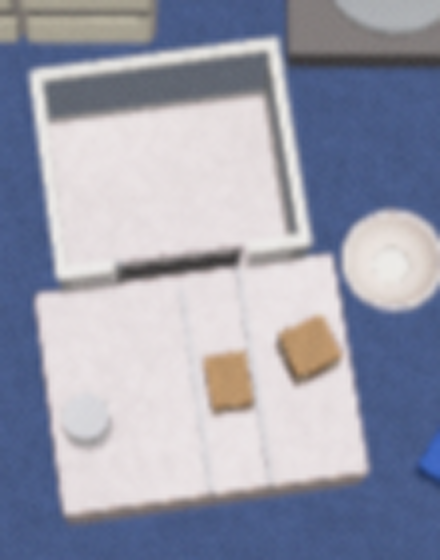

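View pics/cb.png

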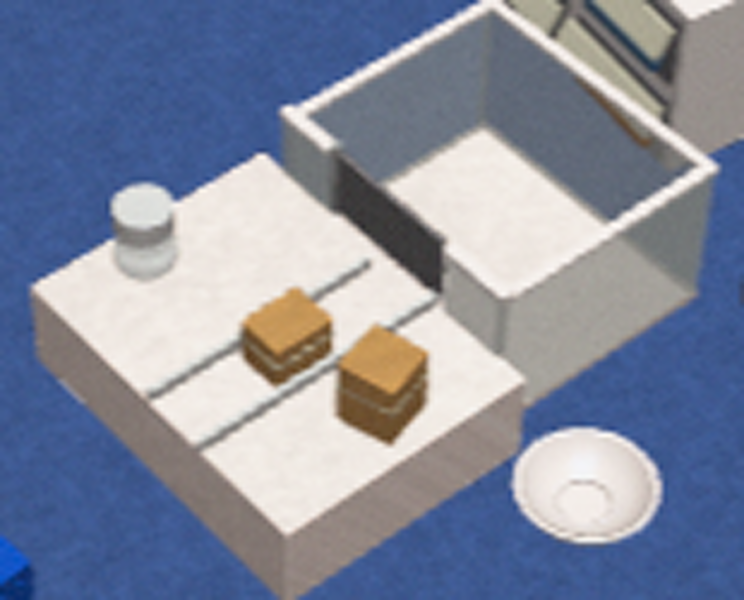

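```bash
cat > h.py <<'E'
import numpy as np
from scipy.optimize import least_squares
C={n:np.load(n+'0.npz') for n in('top','side')}
def proj(n,X):
    c=C[n];p=(np.asarray(X)@c['R'].T+c['t'])@c['intrinsics'].T;return p[...,:2]/p[...,2:]
def full(n,p):
    p=np.asarray(p,float);return p/4+[280,155] if n=='top' else p/4.8+[280,180]
def b2w(q,P):
    P=np.asarray(P,float)/1e3;c,s=np.cos(q[2]),np.sin(q[2])
    return np.stack([q[0]+c*P[...,0]-s*P[...,1],q[1]+s*P[...,0]+c*P[...,1],P[...,2]],-1)
def ray(n,p,z):
    c=C[n];d=c['R'].T@np.linalg.inv(c['intrinsics'])@[*p,1];o=-c['R'].T@c['t'];return o+d*(z-o[2])/d[2]
D=[[-160,125,60],[-160,-90,60],[0,125,60],[0,-90,60],[150,105,102],[150,-70,102]]
U={'top':[(66,515),(368,473),(38,294),(332,255),(32,72),(278,39)],'side':[(32,290),(288,537),(263,154),(523,383),(494,2),(716,163)]}
E
python3 - <<'E'
from h import *
f=lambda q,ns=('top','side'):np.concatenate([(proj(n,b2w(q,D))-full(n,U[n])).ravel() for n in ns])
for ns in(('top',),('side',),('top','side')):
    r=least_squares(f,[.5,0,0],args=(ns,),loss='soft_l1');print(ns,r.x,np.round(r.fun if 0 else f(r.x,ns).reshape(-1,2),1).tolist())
q=r.x
def inb(w):
    d=w[:2]-q[:2];c,s=np.cos(q[2]),np.sin(q[2]);return np.round(1e3*np.array([c*d[0]+s*d[1],-s*d[0]+c*d[1]]),1)
for n,p,z in[('top',(229,379),.09),('side',(287,323),.09),('top',(86,417),.102),('side',(143,212),.102),('top',(308,345),.102),('side',(383,360),.102)]:
    print(n,p,inb(ray(n,full(n,p),z)))
E
```

```text
('top',) [ 0.60824495 -0.04253196  0.14812182] [[-0.4, 0.0], [0.4, -0.2], [-0.5, 0.0], [0.3, -0.3], [0.4, 0.1], [-0.1, 0.3]]
('side',) [ 0.61209751 -0.04352696  0.15249556] [[-0.7, -0.3], [-0.1, 0.6], [-0.0, -0.3], [1.2, -0.4], [-0.4, -0.7], [0.2, 1.3]]
('top', 'side') [ 0.61010285 -0.04319043  0.14999692] [[-0.0, -0.6], [0.7, -0.9], [-0.3, -0.5], [0.5, -1.0], [0.5, -0.4], [-0.0, -0.3], [-1.5, -0.2], [-1.1, 0.8], [-0.7, -0.1], [0.4, -0.1], [-0.9, -0.5], [-0.4, 1.6]]
top (229, 379) [-88.1   0.5]
side (287, 323) [-85.2  -2.2]
top (86, 417) [-102.8  101.4]
side (143, 212) [-100.8   97. ]
top (308, 345) [-74.6 -55.9]
side (383, 360) [-70.8 -59.6]
```

The crops confirm the ring box: a banded brown box in the channel at bin (-87,-1). The taller one is at (-73,-58) and the jar at (-102,99). Plan: turn the gripper 22° off the channel with the pads 80 mm apart. The leading finger (+y) runs along the free strip at y≈38, the trailing finger sits behind the box, and one straight push does both.

```bash
cat > go.py <<'E'
import sys,numpy as np
from station import ctrl
from scipy.spatial.transform import Rotation as R
q=np.array([.6101,-.0432,.15])
def step(x,y,z,phi=.384):
    o=ctrl.get_obs();T=R.from_euler('xyz',o['eef_rot'])
    c,s=np.cos(q[2]),np.sin(q[2])
    w=np.array([q[0]+(c*x-s*y)/1e3,q[1]+(s*x+c*y)/1e3,z])
    G=R.from_euler('xyz',[np.pi,0,q[2]+phi+np.pi/2])
    d=o['ee_pos'][:2]-q[:2];print('t',o['time_s'],'bin xy',1e3*np.round([c*d[0]+s*d[1],-s*d[0]+c*d[1]],4),'z',o['ee_pos'][2],'w',o['grip_width'],'f',np.round(o['force'],1))
    print('row cm',np.round(T.inv().apply(w-o['ee_pos'])*100,2),'rot',np.round((T.inv()*G).as_rotvec(),3))
if __name__=='__main__':step(*map(float,sys.argv[1:]))
E
python3 go.py -82 21 .385
```

```text
t 0.1 bin xy [-294.6  593.4] z 0.40414821436335213 w 0.09353586739508918 f [0.1 0.3 0.7]
row cm [-49.21 -36.14   1.95] rot [-0.001  0.     0.605]
```

```bash
python3 -m jog '[[-6,-4.5,0.2,0,0,0],[-12,-9,0.4,0,0,0],[-18,-13.5,0.8,0,0,0],[-24,-18,1,0,0,0.1],[-30,-22,1.2,0,0,0.2],[-35,-26,1.5,0,0,0.3],[-40,-29,1.7,0,0,0.4],[-45,-33,1.9,0,0,0.5]]' 85; python3 go.py -82 21 .385
```

```text
time_s: 0.9
ee_pos: [0.4241, 0.1477, 0.3911]
eef_rot: [3.141, -0.0, 2.206]
force: [0.0, 0.3, -0.5]
grip_width: 0.0797
grip_force: 0.0
t 0.9 bin xy [-155.4  216.6] z 0.39108379703225665 w 0.07967183812162132 f [ 0.   0.3 -0.5]
row cm [-20.72  -2.62   0.61] rot [ 0.    -0.     0.101]
```

```bash
python3 -m jog '[[-5,-0.6,0.2,0,0,0.05],[-10,-1.3,0.4,0,0,0.1],[-15,-2,0.6,0,0,0.1],[-20.7,-2.6,0.6,0,0,0.1],[-20.7,-2.6,0.6,0,0,0.1],[-20.7,-2.6,0.6,0,0,0.1],[-20.7,-2.6,0.6,0,0,0.1]]'; python3 go.py -82 21 .385
```

```text
time_s: 1.6
ee_pos: [0.5258, -0.0311, 0.3849]
eef_rot: [-3.141, -0.001, 2.11]
force: [-0.1, -0.3, 0.5]
grip_width: 0.0802
grip_force: 0.0
t 1.6 bin xy [-81.6  24.5] z 0.38492334733073796 w 0.08020568295764163 f [-0.1 -0.3  0.5]
row cm [-0.31 -0.17 -0.01] rot [-0.    -0.001  0.005]
```

```bash
python3 -m jog '[[-0.3,-0.2,3,0,0,0],[-0.3,-0.2,6,0,0,0],[-0.3,-0.2,8.2,0,0,0],[-0.3,-0.2,8.2,0,0,0],[-0.3,-0.2,8.2,0,0,0]]'; python3 go.py -82 21 .265; python3 - <<'E'
from station import ctrl
import cv2
s=ctrl.camera('side')['img'];w=ctrl.camera('wrist')['img'];cv2.imwrite('pics/w1.png',w)
cv2.imwrite('pics/s1.png',cv2.resize(s[160:320,270:440],None,fx=3.6,fy=3.6,interpolation=cv2.INTER_CUBIC))
E
```

```text
time_s: 2.1
ee_pos: [0.5259, -0.0346, 0.304]
eef_rot: [3.141, 0.0, 2.111]
force: [0.2, -0.4, 0.0]
grip_width: 0.0801
grip_force: 0.0
t 2.1 bin xy [-82.   21.1] z 0.3040271223464307 w 0.0801250997521401 f [ 0.2 -0.4  0. ]
row cm [-0.01 -0.01  3.9 ] rot [0.    0.    0.006]
```

View pics/s1.png

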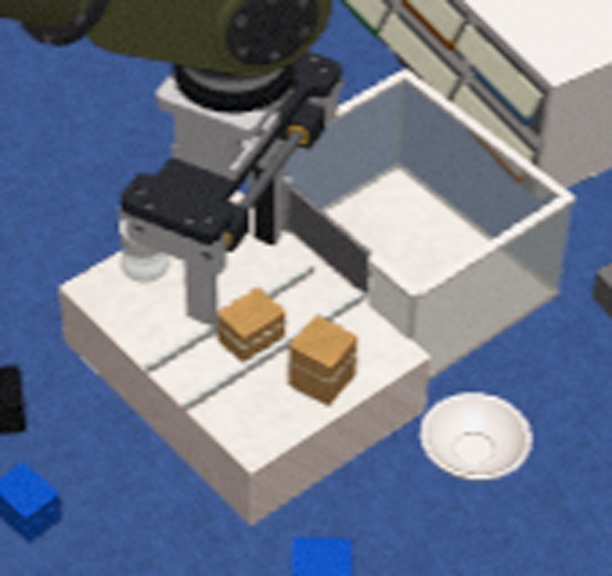

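View pics/w1.png

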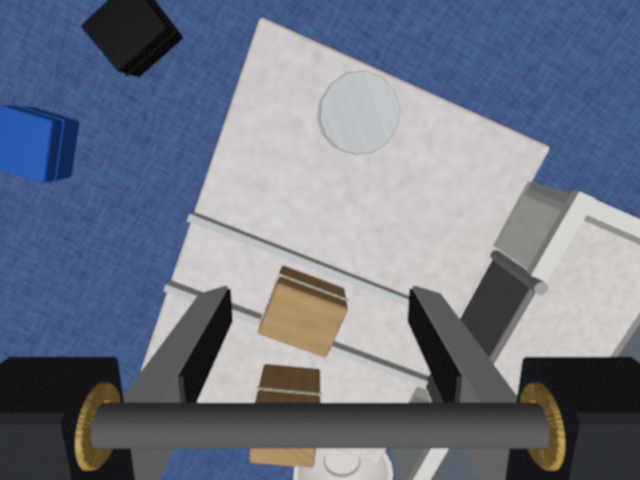

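Side view: the trailing finger tip (200,310) is over the channel behind the box, and the leading one (267,235) is left of the rail before the flap. Wrist view: deck corners at (262,18) and (548,148), box top around (303,315). I'll check the bin pose against this closer view.

```bash
python3 - <<'E'
from station import ctrl
import numpy as np,h
from scipy.optimize import least_squares
c=ctrl.camera('wrist');h.C['wrist']=c
D=[[-160,125,60],[0,125,60],[-160,21,68]];U=[(262,18),(548,148),(191,216)]
f=lambda q:(h.proj('wrist',h.b2w(q,D))-U).ravel()
q0=np.array([.6101,-.0432,.15]);print(f(q0).round(1))
r=least_squares(f,q0);print(r.x,r.fun.round(1))
for q in(q0,r.x):
  for p in[(303,316)]:
    d=h.ray('wrist',p,.09)[:2]-q[:2];C,s=np.cos(q[2]),np.sin(q[2]);print('box',1e3*np.array([C*d[0]+s*d[1],-s*d[0]+C*d[1]]))
# tips expected
o=ctrl.get_obs();from scipy.spatial.transform import Rotation as R
T=R.from_euler('xyz',o['eef_rot'])
for y in(-.04,.04):print(h.proj('wrist',np.array([o['ee_pos']+T.apply([x,y,.199]) for x in(-.008,.008)])).round())
E
```

```text
[-11.8   0.2  -4.8   1.3 -11.4   4. ]
[ 0.61344696 -0.04078107  0.14506749] [-1.4 -1.7  4.3  1.  -2.9  2. ]
box [-83.91682165   4.81237753]
box [-87.60102434   2.48870802]
[[232. 320.]
 [230. 287.]]
[[407. 320.]
 [409. 287.]]
```

```bash
sed -i 's/\.6101,-\.0432,\.15\]/.6115,-.0422,.148]/' go.py; python3 go.py -82 21 .266; python3 -m jog '[[0,0,2,0,0,0],[-0.1,0.1,3.8,0,0,0],[-0.1,0.1,3.8,0,0,0],[-0.1,0.1,3.8,0,0,0]]'; python3 go.py 28 21 .266
```

```text
t 2.25 bin xy [-83.4  19.5] z 0.30465474681228544 w 0.07997102474736426 f [0.4 0.2 0.6]
row cm [0.09 0.18 3.87] rot [0.002 0.001 0.008]
time_s: 2.65
ee_pos: [0.5275, -0.0359, 0.2661]
eef_rot: [3.141, 0.0, 2.11]
force: [0.5, 0.7, 0.1]
grip_width: 0.0799
grip_force: 0.3
t 2.65 bin xy [-82.2  18.6] z 0.26611433151908437 w 0.0798864454515332 f [0.5 0.7 0.1]
row cm [-3.98 10.27  0.02] rot [0.001 0.    0.007]
```

```bash
python3 -m jog '[[-0.25,0.6,0,0,0,0],[-0.5,1.2,0,0,0,0],[-0.75,1.8,0,0,0,0],[-1,2.4,0,0,0,0],[-1.2,3,0,0,0,0],[-1.4,3.6,0,0,0,0],[-1.6,4.2,0,0,0,0],[-1.8,4.8,0,0,0,0]]'; python3 go.py 28 21 .266;  python3 - <<'E'
from station import ctrl
import cv2
s=ctrl.camera('side')['img'];w=ctrl.camera('wrist')['img']
s=cv2.resize(s[160:320,270:440],None,fx=2.4,fy=2.4,interpolation=cv2.INTER_CUBIC)
w=cv2.resize(w,None,fx=.6,fy=.6)[:288];w=cv2.copyMakeBorder(w,0,s.shape[0]-288,0,0,0)
cv2.imwrite('pics/s2.png',cv2.hconcat([s,w]))
E
```

```text
time_s: 3.45
ee_pos: [0.5779, -0.0266, 0.2647]
eef_rot: [-3.139, -0.001, 2.11]
force: [-9.1, -2.9, 1.2]
grip_width: 0.0795
grip_force: 3.6
t 3.45 bin xy [-30.9  20.4] z 0.2647223827154248 w 0.07953652071334608 f [-9.1 -2.9  1.2]
row cm [-2.19  5.47 -0.14] rot [-0.002 -0.001  0.007]
```

View pics/s2.png

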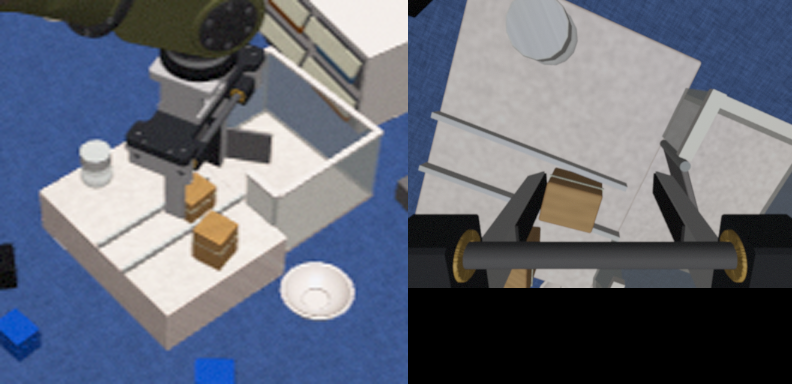

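The flap is well open on the leading finger ((247,145) in the side half). The box (198,197) is still in the channel, touching the trailing finger. Continuing.

```bash
python3 -m jog '[[-0.25,0.6,0,0,0,0],[-0.5,1.2,0,0,0,0],[-0.75,1.9,0,0,0,0],[-1,2.5,0,0,0,0],[-1.3,3.1,0,0,0,0],[-1.5,3.7,0,0,0,0],[-1.7,4.3,0,0,0,0],[-2,4.9,0,0,0,0]]'; python3 go.py 40 21 .266;  python3 - <<'E'
from station import ctrl
import cv2
s=ctrl.camera('side')['img'];w=ctrl.camera('wrist')['img']
s=cv2.resize(s[160:320,270:440],None,fx=2.4,fy=2.4,interpolation=cv2.INTER_CUBIC)
w=cv2.resize(w,None,fx=.6,fy=.6)[:288];w=cv2.copyMakeBorder(w,0,s.shape[0]-288,0,0,0)
cv2.imwrite('pics/s3.png',cv2.hconcat([s,w]))
E
```

```text
time_s: 4.35
ee_pos: [0.6306, -0.0186, 0.2652]
eef_rot: [3.141, 0.0, 2.11]
force: [-1.9, -2.7, 1.0]
grip_width: 0.0796
grip_force: 1.2
t 4.35 bin xy [22.4 20.5] z 0.26520999308694976 w 0.07964376126157081 f [-1.9 -2.7  1. ]
row cm [-0.63  1.64 -0.08] rot [0.    0.    0.007]
```

View pics/s3.png

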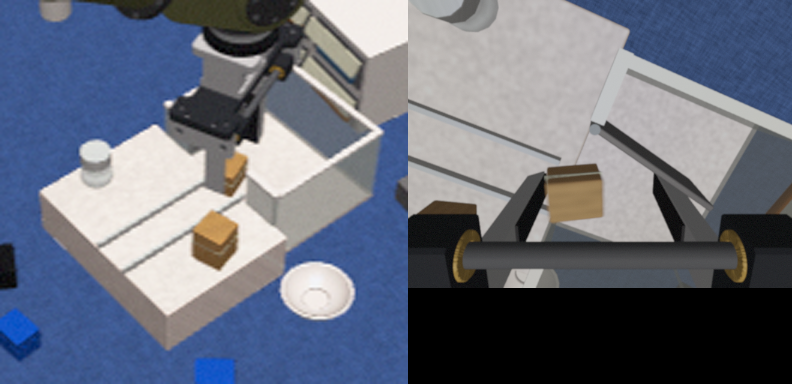

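The box is half over the sill, turned parallel to the pad and clear of the flap. The flap still rests on the leading finger. I'll push a little further.

```bash
python3 -m jog '[[-0.2,0.5,0,0,0,0],[-0.4,1,0,0,0,0],[-0.6,1.5,0,0,0,0],[-0.6,1.5,0,0,0,0],[-0.6,1.5,0,0,0,0],[-0.6,1.5,0,0,0,0]]'; python3 go.py -90 21 .266;  python3 - <<'E'
from station import ctrl
import cv2
s=ctrl.camera('side')['img'];w=ctrl.camera('wrist')['img']
s=cv2.resize(s[160:320,270:440],None,fx=2.4,fy=2.4,interpolation=cv2.INTER_CUBIC)
w=cv2.resize(w,None,fx=.6,fy=.6)[:288];w=cv2.copyMakeBorder(w,0,s.shape[0]-288,0,0,0)
cv2.imwrite('pics/s4.png',cv2.hconcat([s,w]))
E
```

```text
time_s: 5.05
ee_pos: [0.646, -0.0162, 0.2652]
eef_rot: [3.141, 0.0, 2.11]
force: [0.9, -2.1, -0.5]
grip_width: 0.0802
grip_force: 0.9
t 5.05 bin xy [38.  20.6] z 0.2652259031986781 w 0.08017812148618528 f [ 0.9 -2.1 -0.5]
row cm [  4.92 -11.82  -0.08] rot [0.    0.    0.007]
```

View pics/s4.png

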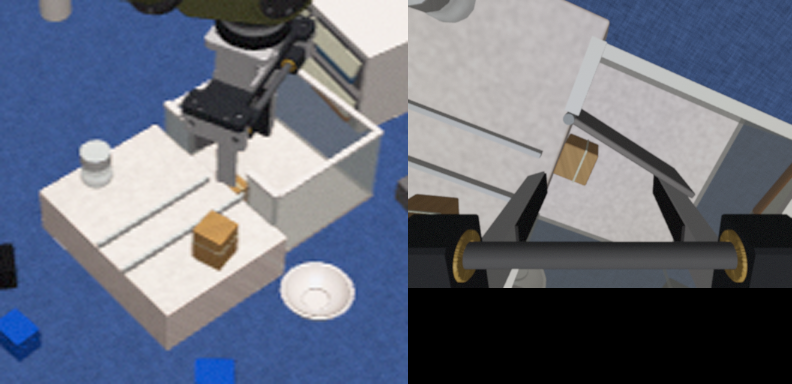

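The box has dropped into the bin, just behind the sill ((577,160) in the wrist half). Backing out along the same line.

```bash
python3 -m jog '[[0.6,-1.5,0,0,0,0],[1.2,-3,0,0,0,0],[1.8,-4.5,0,0,0,0],[2.5,-6,0,0,0,0],[3.1,-7.5,0,0,0,0],[3.7,-9,0,0,0,0],[4.3,-10.5,0,0,0,0],[4.9,-11.8,0,0,0,0]]'; python3 -m jog '[[0,0,0,0,0,0],[0,0,-3,0,0,0],[0,0,-6,0,0,0],[0,0,-9,0,0,0],[0,0,-12,0,0,0],[0,0,-12,0,0,0]]'; python3 -m jog '[[4,0,0,0,0,0],[8,0,0,0,0,0],[12,0,0,0,0,0],[16,0,0,0,0,0],[20,0,0,0,0,0],[20,0,0,0,0,0],[20,0,0,0,0,0],[20,0,0,0,0,0]]'; python3 - <<'E'
from station import ctrl
import cv2
s=ctrl.camera('side')['img'];w=ctrl.camera('top')['img']
s=cv2.resize(s[160:320,270:440],None,fx=2.4,fy=2.4,interpolation=cv2.INTER_CUBIC)
w=cv2.resize(w[155:295,270:390],None,fx=2.74286,fy=2.742857,interpolation=cv2.INTER_CUBIC)[:384]
cv2.imwrite('pics/s5.png',cv2.hconcat([s,w]))
E
```

```text
time_s: 5.95
ee_pos: [0.5188, -0.0347, 0.2652]
eef_rot: [3.142, -0.0, 2.11]
force: [0.3, 0.2, -0.6]
grip_width: 0.08
grip_force: 0.0
time_s: 6.55
ee_pos: [0.5203, -0.0345, 0.3892]
eef_rot: [3.136, 0.004, 2.11]
force: [-1.0, -0.8, 0.3]
grip_width: 0.0797
grip_force: 0.0
time_s: 7.35
ee_pos: [0.4175, 0.1365, 0.3849]
eef_rot: [-3.141, -0.0, 2.109]
force: [0.2, 0.1, -1.3]
grip_width: 0.08
grip_force: 0.0
```

View pics/s5.png

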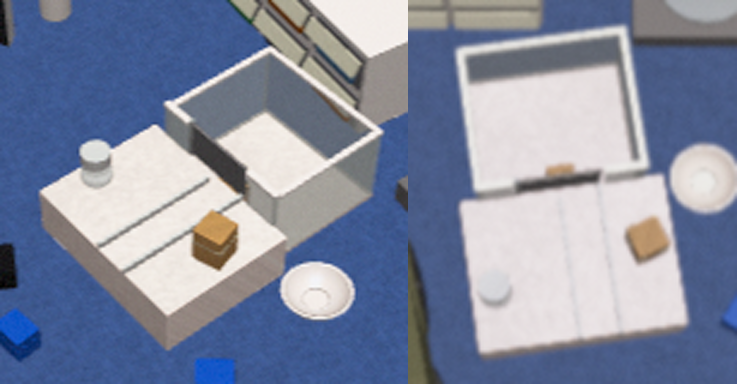

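The flap is shut (217,155), the box is low in the bin behind it ((560,168) in the top half), and the jar and tall box have not moved. Handing in.

```bash
python3 -c "
from station import ctrl
print(ctrl.hand_in())"
```

```text
the job is handed in; nothing more can be done
None
```

The ring box was pushed into the bin while the leading finger held the flap open. In the last pictures the flap looked shut and the jar, tall box and dish looked unmoved, and I handed in after about 7.5 s; no verdict came back.

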